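# Put away the stack of cartons and fetch the padlock from under it

## Robot

A 6-joint arm with a two-finger parallel gripper is mounted at the origin on the work surface. World frame = base frame: x ahead of the robot, y to its left, z up, the work surface at z = 0. Lengths are in m, angles in rad, forces in N, time in s.
With the tool pointing down it reaches from about 0.375 to 0.975 m from the base axis. Payload 3.8 kg.
Tool frame: the origin (TCP) lies midway between the tips of the shut fingers; the grasp point (between the pads) lies 19 mm behind it; z points along the fingers, y is the line along which they close (so a half turn about z gives the same grasp; the last joint's range is limited). The gripper opens to 85 mm and grips with 20 to 120 N. Pads are 22 mm wide; open, the fingers measure 114 mm over their backs; the gripper's body (76 mm by 85 mm) begins 54 mm behind the grasp point. The pads swing forward as they close: fully open they stand 13 mm farther back than shut.
Start: joints at [1.267, 0.264, 1.604, -0, 1.274, -0.037], TCP at [0.178, 0.651, 0.231] pointing down, gripper open.
Joint ranges: [-2.63, 2.63], [-0.94, 2.18], [0.31, 2.57], [-1.31, 4.45], [0, 2.66], [-2.55, 2.55]. Speed limits (rad/s): [2.57, 2.57, 3.14, 3.14, 3.14, 3.14].

## Interface

Orientations are given as a rotation vector (axis times angle).
In Python, from workcell import bot, imaging gives the robot as it stands.
- The arm moves only by the tool step_arm, never from a script. Its argument "series" is a list of rows, each an object of numbers: "grip": the closure, from -1 (fully open) to 1 (shut); "x", "y", "z": the shift along the tool's x, y, z normalised to -1 to 1, where 1 is 500 mm; "ax", "ay", "az": the turn, a rotation vector about the tool's x, y, z normalised to -1 to 1, where 1 is 30 degrees. A call has 1 to 12 rows; each row is the pose to reach, as a shift and turn from the pose commanded when the call began, along the tool's axes at that moment; what a row does not reach only later rows make up. A row lasts 1/10 s, in which the tool goes at most 50 mm and 8.59 degrees, less where a joint would pass 70% of its speed; a pose out of reach is approached as far as the arm can. A call with a number of a shift or a turn outside -1 to 1 is refused whole. A call with a gripper value outside its range is refused whole. The fingers move at their own pace and stop on an object; "force" is the grip in N (left out, the last holds). Time passes only in rows, so rows that repeat a pose let the fingers close. It gives the time, the measured TCP pose, the force, the opening and the grip force at its end, in the units of the state.
- bot.read_state(): the state, without advancing time (a new reading comes with each control period).
- imaging.read_camera(name): name is "scene" or "top" or "wrist"; returns a dict with "img" (480x640x3 uint8, red, green, blue), "fx", "fy", "cx", "cy" (pixels), "R" (3x3) and "t" (3): a world point X has camera coordinates R X + t. Camera axes: x right, y down, z forward; pixel columns grow to the right and rows downward; lengths in m; the calibration is good to about 2 mm. The wrist camera is an equidistant fisheye: a pixel r from the principal point sees the ray r / f radians off the axis. A picture is of the moment at which its call begins. There is no depth.
- bot.finish_job(): hands the job in; it is judged then, once.
The state is a dict: "time": time; "q": joint angles; "joint_vel": joint speeds; "joint_torque": joint torques, N m; "tool_pos": TCP position; "tcp_rot": TCP orientation; "wrist_force": force on the tool from outside, world axes, zero at the start; "torque": the same for the moment, N m; "width": opening from 0.0 (shut) to 1.0 (fully open); "grip_force": force on a finger pad.
Only numpy, scipy, OpenCV 4.12 (cv2) and the standard library are available. Lean on these libraries where they do the work, as an engineer would, in place of code of your own. Each camera call takes 0.05 s, during which the arm holds its last target. There are 200 camera calls.

## Task

Clear this stack on the stockroom counter: put the small red carton in the red tray and the small blue carton in the blue tray (either of the two first), and after them the long white carton in the white tray. Then slide the green lid of the grey case open as far as it goes, take out the brass padlock and lay it in the yellow tray. Everything is set down gently, flat and wholly inside its tray; the cartons stay upright all along, and the lid is left fully open.

Things in the scene. Friction and masses are not known exactly. Their poses are not given: they have to be found in the camera images.
- red_carton: Small red carton of fasteners, a rigid closed box 50 x 50 x 45 mm (x, y, height), about 0.2 kg, red with a white band round its sides. Origin: centre of its underside; z up. At the start it stands on the long white carton, beside the blue one; which of the two is at which end varies.
- blue_carton: Small blue carton of fasteners, a rigid closed box 50 x 50 x 45 mm (x, y, height), about 0.2 kg, blue with a white band round its sides. Origin: centre of its underside; z up. At the start it stands on the long white carton, beside the red one; which of the two is at which end varies.
- white_carton: Long white carton with a green band round its sides, a rigid closed box 56 x 130 x 45 mm (x, y, height), about 0.4 kg. Origin: centre of its underside; z up, its long side along y. At the start it lies lengthwise on the green lid of the case and carries both small cartons.
- padlock: Brass padlock lying flat, 0.3 kg: body 42 x 44 x 24 mm (x, y, thickness); steel shackle 38 mm wide, standing out 34 mm beyond the body's -y side. Origin: centre of the brass body's underside; z up. It lies on the case's floor (5 mm over the counter) by the closed end, shackle to that end wall. At first only the shackle and a bit of body show past the lid; fully open, the lid clears it.
- lid (a joint): How far the green lid has slid open, in m: 0 shut, 0.11 fully open at its stop (it cannot come off). Starts 0.035 to 0.055 open; 2.5 N of friction; stays where it is left. Lid top face 45 mm over the counter, 5 mm thick. The grey case is fixed: 140 x 210 mm (x, y), 48 mm high, 5 mm walls, 120 mm clear between the rails that hold the lid's long sides.
- lid_rib (a point): Centre of the top of the black rib by which the lid is slid: an upright bar 12 mm thick along y, 60 mm long along x, standing 25 mm above the lid's top face near its outer end; this point is 70 mm over the counter. Axes: y is the way the lid slides open, z up. With joint value q the case's centre lies 88 mm + q from here towards -y; its closed end wall is at -y.
- red_tray: Red shallow stock tray with a grey rim, fixed to the counter, 104 x 170 mm outside (x, y), inside 96 x 162 mm; floor 3 mm thick, rim only 8 mm high over the counter (5 mm over the tray's floor). Origin: centre of its underside, on the counter; its long side is along its y axis. The place for the red carton. Which tray is where varies.
- blue_tray: Blue shallow stock tray with a grey rim, fixed to the counter, 104 x 170 mm outside (x, y), inside 96 x 162 mm; floor 3 mm thick, rim only 8 mm high over the counter (5 mm over the tray's floor). Origin: centre of its underside, on the counter; its long side is along its y axis. The place for the blue carton. Which tray is where varies.
- white_tray: White shallow stock tray with a grey rim, fixed to the counter, 104 x 170 mm outside (x, y), inside 96 x 162 mm; floor 3 mm thick, rim only 8 mm high over the counter (5 mm over the tray's floor). Origin: centre of its underside, on the counter; its long side is along its y axis. The place for the long white carton, which fits only lengthwise. Which tray is where varies.
- yellow_tray: Yellow shallow stock tray with a grey rim, fixed to the counter, 104 x 170 mm outside (x, y), inside 96 x 162 mm; floor 3 mm thick, rim only 8 mm high over the counter (5 mm over the tray's floor). Origin: centre of its underside, on the counter; its long side is along its y axis. The place for the padlock. Which tray is where varies.
Mind the look-alikes: they are no part of the job. Several things have the shape of the red_tray; the one meant has the colours described above. There is more than one size of the red_carton; the job needs the smaller.

How it is judged:
On the way, in this order (a step that is already met when the one before it is completed fails the run):
1. the red and the blue carton lie in the trays of their colours (x of red_carton in the frame of red_tray between -0.025 and 0.025 m and y of red_carton in the frame of red_tray between -0.06 and 0.06 m and z of red_carton in the frame of red_tray between 0 and 0.005 m and angle between each of red_carton, blue_carton's own z axis and vertical below 0.035 rad and linear speed of each of red_carton, blue_carton below 0.03 m/s and x of blue_carton in the frame of blue_tray between -0.025 and 0.025 m and y of blue_carton in the frame of blue_tray between -0.06 and 0.06 m and z of blue_carton in the frame of blue_tray between 0 and 0.005 m), for 0.2 s.
2. the white carton lies in the white tray (x of white_carton in the frame of white_tray between -0.022 and 0.022 m and y of white_carton in the frame of white_tray between -0.022 and 0.022 m and z of white_carton in the frame of white_tray between 0 and 0.005 m and angle between white_carton's own z axis and vertical below 0.035 rad and linear speed of white_carton below 0.03 m/s), for 0.2 s.
3. the lid is slid fully open (value of joint lid above 0.095 m), for 0.2 s.
4. the padlock lies in the yellow tray (x of padlock in the frame of yellow_tray between -0.04 and 0.04 m and y of padlock in the frame of yellow_tray between -0.065 and 0.065 m and z of padlock in the frame of yellow_tray between 0 and 0.005 m and angle between padlock's own z axis and vertical below 0.035 rad and linear speed of padlock below 0.03 m/s), for 0.2 s.
At the end, for the whole second after the job is handed in: Red, blue and white cartons and the padlock each lie at rest, flat (within 0.035 rad) on the floor of the tray of their own colour (padlock: yellow), wholly within its rim, and the lid is open at least 95 mm of its 110 (all of step 1 and all of step 2 and all of step 4 and value of joint lid above 0.095 m); the robot touches nothing.
It fails at once if a carton is tipped over (more than 0.6 rad) (angle between any of red_carton, blue_carton, white_carton's own z axis and vertical above 0.6 rad).
It fails at once if a thing is dropped or slammed into its tray (more than 60 N) (contact force between red_carton and red_tray above 60 N or contact force between blue_carton and blue_tray above 60 N or contact force between white_carton and white_tray above 60 N or contact force between padlock and yellow_tray above 60 N).
It also fails if it takes over 128 s, if anything falls off the work surface, if the arm or the gripper's body presses on something with over 40 N, if the wrist force passes 120 N, or if a joint passes its speed limit or range.

## Working session

There is one attempt and no reset: what is moved stays moved. The work goes in short steps, Python scripts to look and compute and a tool call to move; the robot and the scene stay as the last step left them, time stands still between calls to the robot, and variables do not carry over. Pictures are saved under pics/ and viewed, at most 14 in all, crops included, and the job is handed in when it is done.

Besides the shell and the picture viewer there is one more tool, called after "Call:" as name(argument=value, ...) on one line, values as JSON. step_arm: Moves the arm, as the interface text tells. Scaled input: -1 to 1 covers 500 mm each way for a shift and 30 degrees each way for a turn. Its arguments: {"type":"object","properties":{"series":{"type":"array","items":{"type":"object","properties":{"grip":{"type":"number"},"x":{"type":"number","minimum":-1,"maximum":1},"y":{"type":"number","minimum":-1,"maximum":1},"z":{"type":"number","minimum":-1,"maximum":1},"ax":{"type":"number","minimum":-1,"maximum":1},"ay":{"type":"number","minimum":-1,"maximum":1},"az":{"type":"number","minimum":-1,"maximum":1}}}},"force":{"type":"number"}},"required":["series"]}

```bash
ls; mkdir -p pics; python3 - <<'E'
from workcell import bot, imaging
import cv2,numpy as np
s=bot.read_state();print(s)
for n in ("top","scene"):
    c=imaging.read_camera(n);cv2.imwrite(f"pics/{n}0.png",c["img"][:,:,::-1])
    print(n,c["fx"],c["fy"],c["cx"],c["cy"],c["R"],c["t"])
E
```

```text
pics
{'time': 0.0, 'q': array([ 1.26709513e+00,  2.64729077e-01,  1.60536662e+00, -2.14043357e-05,
        1.27369670e+00, -3.69244139e-02]), 'joint_vel': array([ 0.00141399, -0.00050753, -0.00012483,  0.00024476, -0.00132306,
        0.00060941]), 'joint_torque': array([ 2.17163150e-03, -5.15114272e+01, -3.67310071e+01,  3.03409779e-04,
        1.27075537e-02,  8.78327651e-07]), 'tool_pos': array([0.17775332, 0.65042263, 0.22998223]), 'tcp_rot': array([-0.41775349, -3.11333567,  0.00341042]), 'wrist_force': array([-0.39202645,  0.1066931 , -0.2116411 ]), 'torque': array([ 0.02475382, -0.00215167,  0.00123466]), 'grip_force': 0.0, 'width': 0.9979049610650227}
top 604.2278858273451 604.2278858273451 316.78312092219943 237.60018983023906 [[ 0.00252086 -0.99994156  0.01051251]
 [-0.99178572 -0.00384443 -0.12785268]
 [ 0.12788563 -0.01010385 -0.99173745]] [-0.1382263   0.41763666  1.37664804]
scene 505.69591967718674 505.69591967718674 319.48656596996506 235.44427370877312 [[ 0.46816365  0.88332367 -0.02370851]
 [ 0.49362053 -0.28368552 -0.82210784]
 [-0.73291308  0.373178   -0.56883794]] [-0.09312429 -0.17474882  1.73450861]
```

View pics/top0.png

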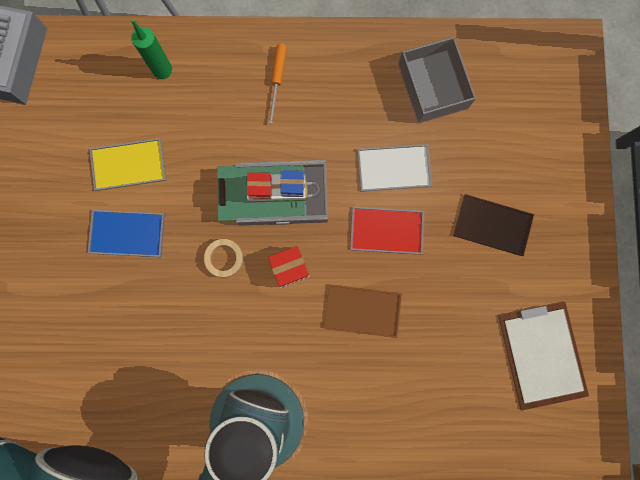

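View pics/scene0.png

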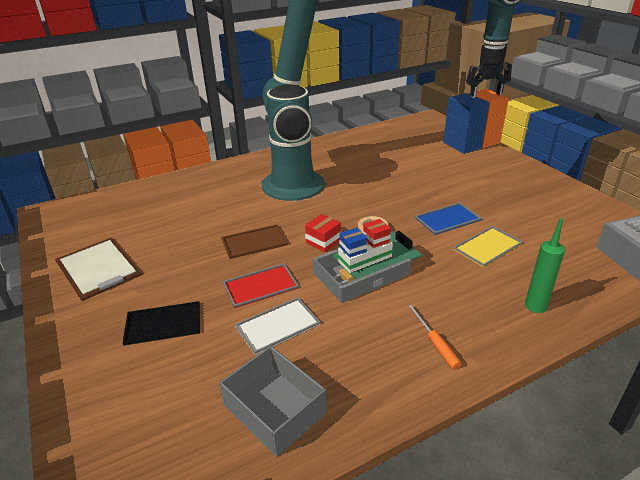

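The top view shows the stack on the case: red carton at about (260,184), blue at (292,182) and the rib at (222,191). The trays are red (387,230), blue (126,233), white (394,168) and yellow (127,164). The larger red look-alike is at (289,266). The scene view shows the stack clearly too.

```bash
cat > h.py <<'E'
from workcell import bot, imaging
import cv2,numpy as np
from scipy.spatial.transform import Rotation as Ro
def ray(c,uv,z):
    uv=np.atleast_2d(uv).astype(float)
    d=np.c_[(uv[:,0]-c["cx"])/c["fx"],(uv[:,1]-c["cy"])/c["fy"],np.ones(len(uv))]@c["R"]
    o=-c["R"].T@c["t"]
    return o+d*((z-o[2])/d[:,2])[:,None]
def proj(c,X):
    p=c["R"]@np.asarray(X,float)+c["t"]; return c["fx"]*p[0]/p[2]+c["cx"],c["fy"]*p[1]/p[2]+c["cy"]
def hsv(img): return cv2.cvtColor(img,cv2.COLOR_RGB2HSV)
def rect(c,m,z):
    n,l,st,ce=cv2.connectedComponentsWithStats(m.astype(np.uint8))
    out=[]
    for i in range(1,n):
        if st[i,4]<60: continue
        cs,_=cv2.findContours((l==i).astype(np.uint8),cv2.RETR_EXTERNAL,cv2.CHAIN_APPROX_NONE)
        P=ray(c,cs[0][:,0,:],z)[:,:2]
        out.append((st[i,4],np.round(ce[i]),cv2.minAreaRect((P*1000).astype(np.float32))))
    return out
E
python3 - <<'E'
from h import *
c=imaging.read_camera("top");H=hsv(c["img"]).astype(int);h,s,v=H[...,0],H[...,1],H[...,2]
def show(n,m,z):
    for r in rect(c,m,z): print(n,z,r[0],r[1],np.round(r[2][0],1),np.round(r[2][1],1),round(r[2][2],1))
R=((h<4)|(h>176))&(s>170)&(v>90)
B=(abs(h-112)<10)&(s>150)&(v>80)
Y=(abs(h-28)<5)&(s>180)&(v>120)
W=(s<45)&(v>190)
G=(abs(h-75)<20)&(s>60)&(v>40)
K=(v<45)
for n,m in (("R",R),("B",B),("Y",Y),("W",W)):show(n,m,.003)
show("R",R,.135);show("B",B,.135);show("G",G,.045)
show("K",K,.07)
im=c["img"][140:300,190:340,::-1];cv2.imwrite("pics/c1.png",cv2.resize(im,None,fx=4,fy=3.7,interpolation=cv2.INTER_CUBIC)[:, :])
E
```

```text
R 0.003 182 [259. 177.] [568.2   1.6] [17.1 52.8] 0.3
R 0.003 203 [258. 190.] [534.    2.2] [21.9 54.9] 0.3
R 0.003 2628 [387. 230.] [ 439.8 -303.6] [159.3  94. ] 86.7
R 0.003 364 [284. 257.] [375.8 -61.2] [28.2 72.5] 21.6
R 0.003 384 [291. 275.] [332.8 -78. ] [29.2 72.6] 22.1
B 0.003 170 [292. 175.] [573.5 -77.4] [17.1 52.6] 0.3
B 0.003 173 [292. 188.] [539.9 -76.5] [51.2 19. ] 86.6
B 0.003 2681 [126. 233.] [430.6 313.6] [159.   94.6] 87.1
Y 0.003 2526 [127. 164.] [597.4 317.3] [ 93.2 158.3] 8.9
W 0.003 2447 [393. 167.] [ 592.2 -320.3] [ 93.6 155.3] 4.3
W 0.003 4734 [543. 356.] [ 148.9 -663.5] [189.1 138.1] 11.5
W 0.003 224 [257. 431.] [-29.1  -0.8] [146.5  51.1] 49.7
R 0.135 182 [259. 177.] [537.5 -10. ] [15.5 47.9] 0.3
R 0.135 203 [258. 190.] [506.5  -9.4] [19.8 49.8] 0.3
R 0.135 2628 [387. 230.] [ 421.  -286.8] [144.5  85.2] 86.7
R 0.135 364 [284. 257.] [363. -67.] [25.6 65.7] 21.6
R 0.135 384 [291. 275.] [324.  -82.2] [26.5 65.9] 22.1
B 0.135 170 [292. 175.] [542.3 -81.6] [15.5 47.7] 0.3
B 0.135 173 [292. 188.] [511.8 -80.8] [46.4 17.2] 86.6
B 0.135 2681 [126. 233.] [412.7 272.9] [144.2  85.8] 87.1
G 0.045 1128 [151.  51.] [869.2 264.5] [166.5  52.3] 31.3
G 0.045 2401 [252. 195.] [521.3  -7. ] [127.2 198.1] 1.3
G 0.045 2330 [275. 411.] [ 28.9 -34.3] [204.6 129.3] 39.3
G 0.045 100 [214. 420.] [ 8.6 85.6] [44.8 19.8] 1.3
G 0.045 1319 [ 20. 465.] [-77.5 488.3] [132.3  75.5] 90.0
G 0.045 79 [206. 475.] [-102.8  101.2] [22.  25.1] 90.0
K 0.07 650 [632. 172.] [ 509.8 -847.2] [ 51.1 333.1] 86.2
K 0.07 173 [ 20. 450.] [-50.3 500.2] [72.7 16.6] 69.3
K 0.07 1613 [ 86. 460.] [-69.9 352.3] [189.6  54.9] 80.9
```

View pics/c1.png

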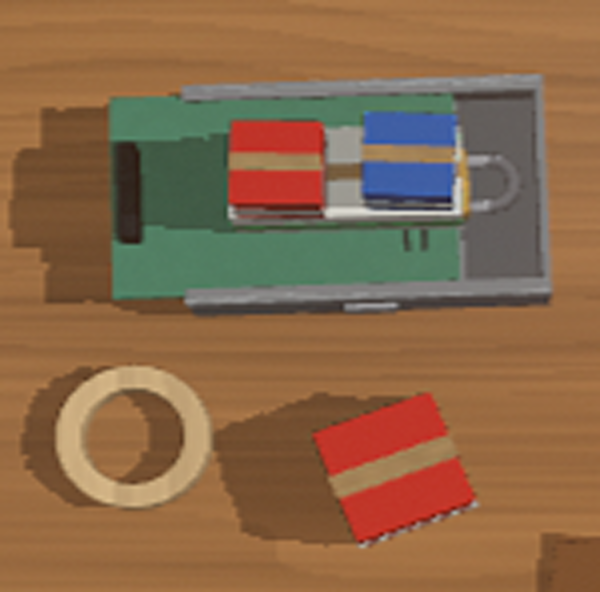

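```bash
cat >> h.py <<'E'
def go(x,y,z,phi,s=None):
    "normalised move from the present pose to tool-down pose with tool y at angle phi (deg)"
    s=s or bot.read_state(); R0=Ro.from_rotvec(s["tcp_rot"]).as_matrix(); p=np.radians(phi)
    R1=np.array([[-np.sin(p),np.cos(p),0],[np.cos(p),np.sin(p),0],[0,0,-1]])
    d=R0.T@(np.array([x,y,z])-s["tool_pos"]); a=Ro.from_matrix(R0.T@R1).as_rotvec(degrees=True)
    print("t",round(s["time"],2),"pos",np.round(s["tool_pos"],4),"xyz",np.round(d/.5,3),"turn",np.round(a/30,3),"w",round(s["width"],3),"F",np.round(s["wrist_force"],1))
E
python3 -c "
from h import *
go(.35,.302,.26,45);go(.50,-.046,.30,2)"
```

```text
t 0.15 pos [0.1778 0.6506 0.2302] xyz [-0.516 -0.582 -0.059] turn [-0.003  0.001  0.99 ] w 0.997 F [-0.6 -0.2 -0.6]
t 0.15 pos [0.1778 0.6506 0.2302] xyz [-0.989 -1.174 -0.138] turn [-3.000e-03  2.000e-03  2.424e+00] w 0.997 F [-0.6 -0.2 -0.6]
```

Call:
step_arm(series=[{"x": -0.52, "y": -0.58, "z": -0.06, "az": 1, "grip": -1}, {"x": -0.52, "y": -0.58, "z": -0.06, "az": 1, "grip": -1}, {"x": -0.52, "y": -0.58, "z": -0.06, "az": 1, "grip": -1}, {"x": -0.52, "y": -0.58, "z": -0.06, "az": 1, "grip": -1}, {"x": -0.52, "y": -0.58, "z": -0.06, "az": 1, "grip": -1}, {"x": -0.52, "y": -0.58, "z": -0.06, "az": 1, "grip": -1}, {"x": -0.52, "y": -0.58, "z": -0.06, "az": 1, "grip": -1}, {"x": -0.52, "y": -0.58, "z": -0.06, "az": 1, "grip": -1}, {"x": -0.52, "y": -0.58, "z": -0.06, "az": 1, "grip": -1}], force=50)

```text
validation failed for argument at $.se...
```

```bash
python3 -c "
from h import *
go(.45,.10,.28,22);go(.50,-.046,.30,2)"
```

```text
t 0.15 pos [0.1778 0.6506 0.2302] xyz [-0.815 -0.919 -0.098] turn [-3.000e-03  1.000e-03  1.757e+00] w 0.997 F [-0.6 -0.2 -0.6]
t 0.15 pos [0.1778 0.6506 0.2302] xyz [-0.989 -1.174 -0.138] turn [-3.000e-03  2.000e-03  2.424e+00] w 0.997 F [-0.6 -0.2 -0.6]
```

Call:
step_arm(series=[{"x": -0.52, "y": -0.58, "z": -0.06, "ax": 0.0, "ay": 0.0, "az": 0.99, "grip": -1.0}, {"x": -0.52, "y": -0.58, "z": -0.06, "ax": 0.0, "ay": 0.0, "az": 0.99, "grip": -1.0}], force=50)

```text
time: 0.35
tool_pos: [0.2223, 0.5612, 0.2376]
tcp_rot: [-0.884, -3.015, 0.003]
wrist_force: [1.7, -0.1, -0.0]
width: 1.002
grip_force: 0.0
```

```bash
python3 -c "
from h import *
go(.36,.28,.26,30);go(.50,-.046,.30,2)"
```

```text
t 0.35 pos [0.2223 0.5612 0.2376] xyz [-0.536 -0.325 -0.044] turn [-0.004  0.002  0.911] w 1.002 F [ 1.7 -0.1 -0. ]
t 0.35 pos [0.2223 0.5612 0.2376] xyz [-1.123 -0.723 -0.123] turn [-0.003  0.003  1.844] w 1.002 F [ 1.7 -0.1 -0. ]
```

Call:
step_arm(series=[{"x": -0.25, "y": -0.6, "z": -0.06, "az": 0.9}, {"x": -0.25, "y": -0.6, "z": -0.06, "az": 0.9}])

```text
validation failed for argument at $.se...
```

Call:
step_arm(series=[{"x": -0.53, "y": -0.33, "z": -0.05, "ax": 0, "ay": 0, "az": 0.9, "grip": -1}, {"x": -0.53, "y": -0.33, "z": -0.05, "ax": 0, "ay": 0, "az": 0.9, "grip": -1}, {"x": -0.53, "y": -0.33, "z": -0.05, "ax": 0, "ay": 0, "az": 0.9, "grip": -1}, {"x": -0.53, "y": -0.33, "z": -0.05, "ax": 0, "ay": 0, "az": 0.9, "grip": -1}, {"x": -0.53, "y": -0.33, "z": -0.05, "ax": 0, "ay": 0, "az": 0.9, "grip": -1}, {"x": -0.53, "y": -0.33, "z": -0.05, "ax": 0, "ay": 0, "az": 0.9, "grip": -1}, {"x": -0.53, "y": -0.33, "z": -0.05, "ax": 0, "ay": 0, "az": 0.9, "grip": -1}])

```text
time: 1.05
tool_pos: [0.3589, 0.2768, 0.2643]
tcp_rot: [1.563, 2.723, -0.001]
wrist_force: [-0.3, 1.2, 0.5]
width: 1.001
grip_force: 0.0
```

```bash
python3 -c "
from h import *
go(.47,-.046,.30,2)"
```

```text
t 1.05 pos [0.3589 0.2768 0.2643] xyz [-0.67  -0.134 -0.07 ] turn [0.002 0.003 0.943] w 1.001 F [-0.3  1.2  0.5]
```

Call:
step_arm(series=[{"x": -0.67, "y": -0.134, "z": -0.07, "ax": 0, "ay": 0, "az": 0.943, "grip": -1}, {"x": -0.67, "y": -0.134, "z": -0.07, "ax": 0, "ay": 0, "az": 0.943, "grip": -1}, {"x": -0.67, "y": -0.134, "z": -0.07, "ax": 0, "ay": 0, "az": 0.943, "grip": -1}, {"x": -0.67, "y": -0.134, "z": -0.07, "ax": 0, "ay": 0, "az": 0.943, "grip": -1}, {"x": -0.67, "y": -0.134, "z": -0.07, "ax": 0, "ay": 0, "az": 0.943, "grip": -1}, {"x": -0.67, "y": -0.134, "z": -0.07, "ax": 0, "ay": 0, "az": 0.943, "grip": -1}, {"x": -0.67, "y": -0.134, "z": -0.07, "ax": 0, "ay": 0, "az": 0.943, "grip": -1}, {"x": -0.67, "y": -0.134, "z": -0.07, "ax": 0, "ay": 0, "az": 0.943, "grip": -1}, {"x": -0.67, "y": -0.134, "z": -0.07, "ax": 0, "ay": 0, "az": 0.943, "grip": -1}])

```text
time: 1.95
tool_pos: [0.4701, -0.0425, 0.2985]
tcp_rot: [-2.18, -2.261, -0.0]
wrist_force: [-0.3, 0.5, 0.2]
width: 0.995
grip_force: 0.0
```

```bash
cat >> h.py <<'E'
def wray(c,uv,z):
    uv=np.atleast_2d(uv).astype(float)
    k=np.c_[(uv[:,0]-c["cx"])/c["fx"],(uv[:,1]-c["cy"])/c["fy"]]; th=np.linalg.norm(k,axis=1)+1e-9
    d=np.c_[k*(np.sin(th)/th)[:,None],np.cos(th)]@c["R"]; o=-c["R"].T@c["t"]
    return o+d*((z-o[2])/d[:,2])[:,None]
E
python3 - <<'E'
from h import *
go(.47,-.046,.30,2)
c=imaging.read_camera("wrist");cv2.imwrite("pics/w1.png",c["img"][:,:,::-1]);np.save("w1.npy",c,allow_pickle=True)
print(c["fx"],c["cx"],c["cy"],-c["R"].T@c["t"])
E
```

```text
t 1.95 pos [ 0.4701 -0.0425  0.2985] xyz [-0.007 -0.    -0.003] turn [-0.002 -0.002  0.003] w 0.995 F [-0.3  0.5  0.2]
371.64829954431775 310.9052802677467 235.2259714633078 [0.46810845 0.02710278 0.44045398]
```

View pics/w1.png

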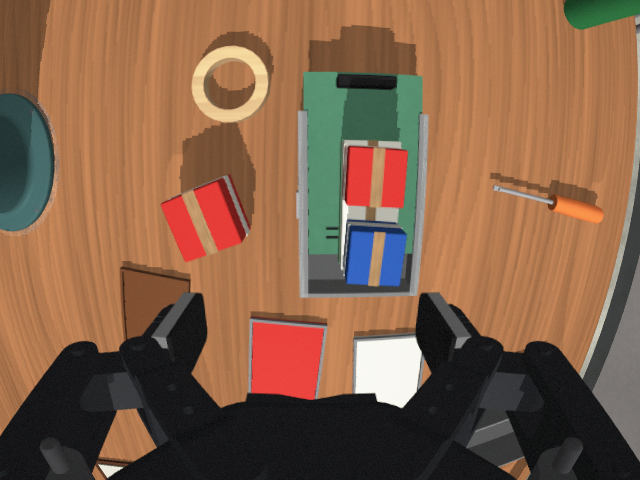

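The wrist view shows the red top at about (346–407, 148–207), the blue top at (346–405, 228–285), the rib at (337–396, 75–88) and the open case end at the bottom.

```bash
python3 - <<'E'
from h import *
c=np.load("w1.npy",allow_pickle=True).item()
H=hsv(c["img"]).astype(int);h,s,v=H[...,0],H[...,1],H[...,2]
def bx(n,m,x0,x1,y0,y1,z):
    k=np.zeros_like(m);k[y0:y1,x0:x1]=m[y0:y1,x0:x1]
    pts=np.argwhere(k)[:,::-1]; r=cv2.minAreaRect((wray(c,pts,z)[:,:2]*1000).astype(np.float32));print(n,z,np.round(r[0],1),np.round(r[1],1),round(r[2],1))
R=((h<4)|(h>176))&(s>170)&(v>90);B=(abs(h-112)<10)&(s>150)&(v>100)
bx("red",R,340,412,140,212,.135);bx("blue",B,340,412,215,292,.135)
bx("rib",v<40,330,400,70,95,.07)
print(wray(c,[[303,110],[303,296],[424,114],[415,294]],.048)[:,:2].round(4).tolist())
print("white corner",wray(c,[[342,142]],.09))
E
```

```text
red 0.135 [523.5  -7.1] [49.1 50.1] 89.8
blue 0.135 [529.  -79.1] [49.6 49.5] 88.8
rib 0.07 [520.5  81.3] [58.  13.5] 2.1
[[0.4588, 0.0504], [0.4655, -0.158], [0.5879, 0.055], [0.5987, -0.1525]]
white corner [[0.49726692 0.01928931 0.09      ]]
```

```bash
python3 -c "
from h import *
go(.5225,-.0085,.20,0);go(.5225,-.0085,.097,0)"
```

```text
t 2.0 pos [ 0.4697 -0.0416  0.2984] xyz [0.062 0.108 0.197] turn [-0.002 -0.002  0.073] w 0.998 F [-0.1  0.7 -0.2]
t 2.0 pos [ 0.4697 -0.0416  0.2984] xyz [0.062 0.108 0.403] turn [-0.002 -0.002  0.073] w 0.998 F [-0.1  0.7 -0.2]
```

Call:
step_arm(series=[{"x": 0.062, "y": 0.108, "z": 0.1, "ax": 0, "ay": 0, "az": 0.07, "grip": -1}, {"x": 0.062, "y": 0.108, "z": 0.17, "ax": 0, "ay": 0, "az": 0.07, "grip": -1}, {"x": 0.062, "y": 0.108, "z": 0.2, "ax": 0, "ay": 0, "az": 0.07, "grip": -0.7}, {"x": 0.062, "y": 0.108, "z": 0.2, "ax": 0, "ay": 0, "az": 0.07, "grip": -0.7}])

```text
time: 2.4
tool_pos: [0.5192, -0.0064, 0.1939]
tcp_rot: [-2.209, -2.223, 0.01]
wrist_force: [0.2, 0.8, -0.5]
width: 0.854
grip_force: 0.0
```

```bash
python3 -c "
from h import *
go(.5225,-.0085,.097,0)"
```

```text
t 2.4 pos [ 0.5192 -0.0064  0.1939] xyz [-0.005  0.009  0.194] turn [-0.019 -0.002  0.011] w 0.854 F [ 0.2  0.8 -0.5]
```

Call:
step_arm(series=[{"x": -0.002, "y": 0.004, "z": 0.06, "ax": 0, "ay": 0, "az": 0.01, "grip": -0.7}, {"x": -0.002, "y": 0.004, "z": 0.13, "ax": 0, "ay": 0, "az": 0.01, "grip": -0.7}, {"x": -0.002, "y": 0.004, "z": 0.17, "ax": 0, "ay": 0, "az": 0.01, "grip": -0.7}, {"x": -0.002, "y": 0.004, "z": 0.19, "ax": 0, "ay": 0, "az": 0.01, "grip": -0.7}, {"x": -0.002, "y": 0.004, "z": 0.2, "ax": 0, "ay": 0, "az": 0.01, "grip": -0.7}, {"x": -0.002, "y": 0.004, "z": 0.2, "ax": 0, "ay": 0, "az": 0.01, "grip": -0.7}, {"x": -0.002, "y": 0.004, "z": 0.2, "ax": 0, "ay": 0, "az": 0.01, "grip": -0.7}])

```text
time: 3.1
tool_pos: [0.526, -0.0099, 0.1007]
tcp_rot: [2.223, 2.217, 0.003]
wrist_force: [-0.1, 0.3, 0.1]
width: 0.854
grip_force: 0.0
```

```bash
python3 - <<'E'
from h import *
go(.5225,-.0085,.097,0)
c=imaging.read_camera("scene");cv2.imwrite("pics/s1.png",cv2.resize(c["img"][170:310,280:460,::-1],None,fx=4,fy=4,interpolation=2))
E
```

```text
t 3.1 pos [ 0.526  -0.0099  0.1007] xyz [ 0.003 -0.007  0.007] turn [ 0.005  0.    -0.005] w 0.854 F [-0.1  0.3  0.1]
```

View pics/s1.png

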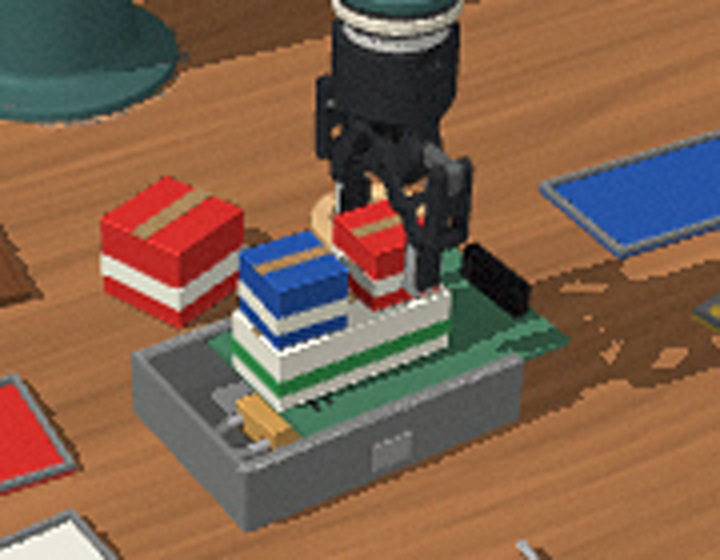

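The fingers straddle the red carton, near finger at crop (425,250). Closing now.

Call:
step_arm(series=[{"x": 0.002, "y": -0.005, "z": 0.004, "ax": 0, "ay": 0, "az": 0, "grip": -0.3}, {"x": 0.002, "y": -0.005, "z": 0.004, "ax": 0, "ay": 0, "az": 0, "grip": 0.2}, {"x": 0.002, "y": -0.005, "z": 0.004, "ax": 0, "ay": 0, "az": 0, "grip": 0.2}, {"x": 0.002, "y": -0.005, "z": 0.004, "ax": 0, "ay": 0, "az": 0, "grip": 0.2}, {"x": 0.002, "y": -0.005, "z": 0.004, "ax": 0, "ay": 0, "az": 0, "grip": 0.2}], force=50)

```text
time: 3.65
tool_pos: [0.5227, -0.009, 0.0978]
tcp_rot: [2.224, 2.218, 0.001]
wrist_force: [-1.5, 0.2, 5.2]
width: 0.58
grip_force: 52.3
```

```bash
python3 -c "
from h import *
s=bot.read_state();print(s['grip_force'])
go(.5225,-.0085,.20,0);go(.44,-.304,.16,0);go(.44,-.304,.011,0)"
```

```text
52.3296457529068
t 3.65 pos [ 0.5227 -0.009   0.0978] xyz [ 0.001 -0.    -0.204] turn [ 0.002 -0.    -0.006] w 0.58 F [-1.5  0.2  5.2]
t 3.65 pos [ 0.5227 -0.009   0.0978] xyz [-0.59  -0.164 -0.125] turn [ 0.002 -0.    -0.006] w 0.58 F [-1.5  0.2  5.2]
t 3.65 pos [ 0.5227 -0.009   0.0978] xyz [-0.591 -0.164  0.173] turn [ 0.002 -0.    -0.006] w 0.58 F [-1.5  0.2  5.2]
```

Call:
step_arm(series=[{"x": 0, "y": 0, "z": -0.02, "ax": 0, "ay": 0, "az": 0, "grip": 0.2}, {"x": 0, "y": 0, "z": -0.07, "ax": 0, "ay": 0, "az": 0, "grip": 0.2}, {"x": 0, "y": 0, "z": -0.14, "ax": 0, "ay": 0, "az": 0, "grip": 0.2}, {"x": -0.02, "y": -0.005, "z": -0.19, "ax": 0, "ay": 0, "az": 0, "grip": 0.2}, {"x": -0.08, "y": -0.02, "z": -0.21, "ax": 0, "ay": 0, "az": 0, "grip": 0.2}, {"x": -0.16, "y": -0.05, "z": -0.21, "ax": 0, "ay": 0, "az": 0, "grip": 0.2}, {"x": -0.24, "y": -0.07, "z": -0.21, "ax": 0, "ay": 0, "az": 0, "grip": 0.2}, {"x": -0.32, "y": -0.09, "z": -0.21, "ax": 0, "ay": 0, "az": 0, "grip": 0.2}, {"x": -0.4, "y": -0.11, "z": -0.2, "ax": 0, "ay": 0, "az": 0, "grip": 0.2}, {"x": -0.48, "y": -0.13, "z": -0.17, "ax": 0, "ay": 0, "az": 0, "grip": 0.2}, {"x": -0.56, "y": -0.155, "z": -0.12, "ax": 0, "ay": 0, "az": 0, "grip": 0.2}, {"x": -0.59, "y": -0.164, "z": -0.08, "ax": 0, "ay": 0, "az": 0, "grip": 0.2}])

```text
time: 4.85
tool_pos: [0.4378, -0.3069, 0.1361]
tcp_rot: [2.227, 2.215, -0.002]
wrist_force: [-0.6, 0.9, -2.1]
width: 0.582
grip_force: 52.2
```

```bash
python3 -c "
from h import *
go(.44,-.304,.03,0);go(.44,-.304,.0115,0)"
```

```text
t 4.85 pos [ 0.4378 -0.3069  0.1361] xyz [0.006 0.005 0.212] turn [-0.001  0.002 -0.01 ] w 0.582 F [-0.6  0.9 -2.1]
t 4.85 pos [ 0.4378 -0.3069  0.1361] xyz [0.006 0.005 0.249] turn [-0.001  0.002 -0.01 ] w 0.582 F [-0.6  0.9 -2.1]
```

Call:
step_arm(series=[{"x": 0.003, "y": 0.003, "z": 0.06, "ax": 0, "ay": 0, "az": 0, "grip": 0.2}, {"x": 0.003, "y": 0.003, "z": 0.12, "ax": 0, "ay": 0, "az": 0, "grip": 0.2}, {"x": 0.003, "y": 0.003, "z": 0.17, "ax": 0, "ay": 0, "az": 0, "grip": 0.2}, {"x": 0.003, "y": 0.003, "z": 0.2, "ax": 0, "ay": 0, "az": 0, "grip": 0.2}, {"x": 0.003, "y": 0.003, "z": 0.22, "ax": 0, "ay": 0, "az": 0, "grip": 0.2}, {"x": 0.003, "y": 0.003, "z": 0.235, "ax": 0, "ay": 0, "az": 0, "grip": 0.2}, {"x": 0.003, "y": 0.003, "z": 0.242, "ax": 0, "ay": 0, "az": 0, "grip": 0.2}, {"x": 0.003, "y": 0.003, "z": 0.242, "ax": 0, "ay": 0, "az": 0, "grip": 0.2}, {"x": 0.003, "y": 0.003, "z": 0.242, "ax": 0, "ay": 0, "az": 0, "grip": 0.2}])

```text
time: 5.75
tool_pos: [0.4416, -0.3028, 0.0169]
tcp_rot: [2.223, 2.217, 0.0]
wrist_force: [-0.7, 0.2, -1.5]
width: 0.577
grip_force: 52.2
```

```bash
python3 - <<'E'
from h import *
go(.44,-.304,.0115,0)
c=imaging.read_camera("scene");cv2.imwrite("pics/s2.png",cv2.resize(c["img"][200:320,190:350,::-1],None,fx=4,fy=4,interpolation=2))
E
```

```text
t 5.75 pos [ 0.4416 -0.3028  0.0169] xyz [-0.002 -0.003  0.011] turn [ 0.003  0.002 -0.005] w 0.577 F [-0.7  0.2 -1.5]
```

View pics/s2.png

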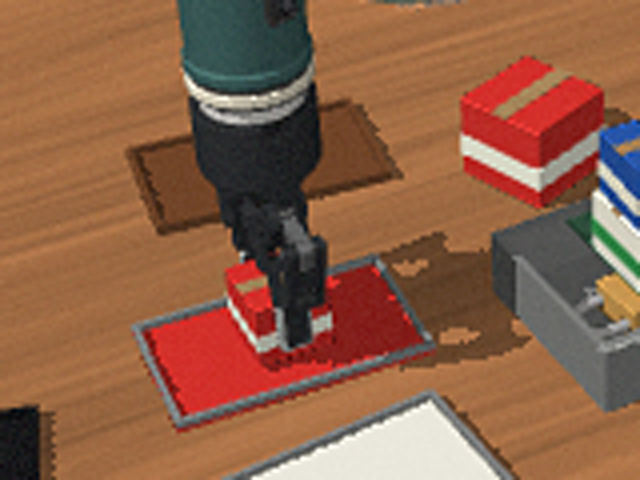

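The red carton hovers a few mm over the middle of the red tray (crop (278,310)). Lowering it and releasing.

Call:
step_arm(series=[{"x": 0, "y": -0.002, "z": 0.004, "ax": 0, "ay": 0, "az": 0, "grip": 0.2}, {"x": 0, "y": -0.002, "z": 0.008, "ax": 0, "ay": 0, "az": 0, "grip": 0.2}, {"x": 0, "y": -0.002, "z": 0.011, "ax": 0, "ay": 0, "az": 0, "grip": 0.2}, {"x": 0, "y": -0.002, "z": 0.012, "ax": 0, "ay": 0, "az": 0, "grip": 0.2}, {"x": 0, "y": -0.002, "z": 0.013, "ax": 0, "ay": 0, "az": 0, "grip": 0.2}, {"x": 0, "y": -0.002, "z": 0.013, "ax": 0, "ay": 0, "az": 0, "grip": 0.2}])

```text
time: 6.4
tool_pos: [0.44, -0.3024, 0.0108]
tcp_rot: [-2.224, -2.218, 0.0]
wrist_force: [-4.4, 2.7, 9.9]
width: 0.578
grip_force: 53.6
```

Call:
step_arm(series=[{"x": 0, "y": 0, "z": 0, "ax": 0, "ay": 0, "az": 0, "grip": -0.2}, {"x": 0, "y": 0, "z": 0, "ax": 0, "ay": 0, "az": 0, "grip": -0.6}, {"x": 0, "y": 0, "z": 0, "ax": 0, "ay": 0, "az": 0, "grip": -0.6}, {"x": 0, "y": 0, "z": -0.03, "ax": 0, "ay": 0, "az": 0, "grip": -0.7}, {"x": 0, "y": 0, "z": -0.1, "ax": 0, "ay": 0, "az": 0, "grip": -0.7}, {"x": 0, "y": 0, "z": -0.2, "ax": 0, "ay": 0, "az": 0, "grip": -0.7}, {"x": 0, "y": 0, "z": -0.3, "ax": 0, "ay": 0, "az": 0, "grip": -0.7}, {"x": 0, "y": 0, "z": -0.38, "ax": 0, "ay": 0, "az": 0, "grip": -0.7}])

```text
time: 7.2
tool_pos: [0.4405, -0.3028, 0.2038]
tcp_rot: [2.222, 2.216, 0.001]
wrist_force: [1.7, -0.8, 0.2]
width: 0.848
grip_force: 0.0
```

```bash
python3 - <<'E'
from h import *
go(.5275,-.080,.2,0);go(.5275,-.080,.0975,0)
c=imaging.read_camera("top");H=hsv(c["img"]).astype(int);h,s,v=H[...,0],H[...,1],H[...,2]
cv2.imwrite("pics/t1.png",cv2.resize(c["img"][140:280,200:450,::-1],None,fx=3,fy=3,interpolation=2))
E
```

```text
t 7.2 pos [ 0.4405 -0.3028  0.2038] xyz [0.446 0.173 0.007] turn [ 0.006  0.004 -0.006] w 0.848 F [ 1.7 -0.8  0.2]
t 7.2 pos [ 0.4405 -0.3028  0.2038] xyz [0.447 0.172 0.212] turn [ 0.006  0.004 -0.006] w 0.848 F [ 1.7 -0.8  0.2]
```

View pics/t1.png

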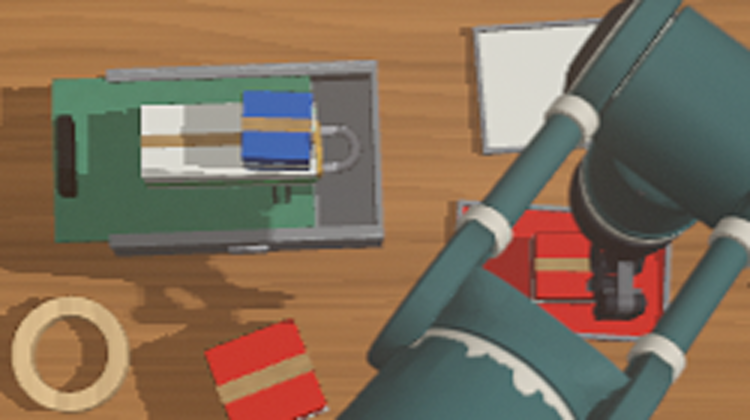

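Red stands in its tray (crop (565,265)); the white carton and the blue one on it are undisturbed. Next the blue carton.

Call:
step_arm(series=[{"x": 0.09, "y": 0.035, "z": 0, "ax": 0, "ay": 0, "az": 0, "grip": -0.7}, {"x": 0.19, "y": 0.07, "z": 0, "ax": 0, "ay": 0, "az": 0, "grip": -0.7}, {"x": 0.28, "y": 0.11, "z": 0, "ax": 0, "ay": 0, "az": 0, "grip": -0.7}, {"x": 0.37, "y": 0.145, "z": 0, "ax": 0, "ay": 0, "az": 0, "grip": -0.7}, {"x": 0.43, "y": 0.165, "z": 0.02, "ax": 0, "ay": 0, "az": 0, "grip": -0.7}, {"x": 0.446, "y": 0.172, "z": 0.05, "ax": 0, "ay": 0, "az": 0, "grip": -0.7}, {"x": 0.446, "y": 0.172, "z": 0.08, "ax": 0, "ay": 0, "az": 0, "grip": -0.7}, {"x": 0.446, "y": 0.172, "z": 0.08, "ax": 0, "ay": 0, "az": 0, "grip": -0.7}])

```text
time: 8.05
tool_pos: [0.5239, -0.0799, 0.1563]
tcp_rot: [-2.221, -2.215, 0.006]
wrist_force: [-0.6, -0.2, 0.3]
width: 0.855
grip_force: 0.0
```

```bash
python3 -c "
from h import *
go(.5275,-.080,.0975,0)"
```

```text
t 8.05 pos [ 0.5239 -0.0799  0.1563] xyz [-0.     0.008  0.118] turn [-0.011 -0.001 -0.005] w 0.855 F [-0.6 -0.2  0.3]
```

Call:
step_arm(series=[{"x": 0, "y": 0.002, "z": 0.05, "ax": 0, "ay": 0, "az": 0, "grip": -0.7}, {"x": 0, "y": 0.002, "z": 0.1, "ax": 0, "ay": 0, "az": 0, "grip": -0.7}, {"x": 0, "y": 0.002, "z": 0.12, "ax": 0, "ay": 0, "az": 0, "grip": -0.7}, {"x": 0, "y": 0.002, "z": 0.13, "ax": 0, "ay": 0, "az": 0, "grip": -0.7}, {"x": 0, "y": 0.002, "z": 0.13, "ax": 0, "ay": 0, "az": 0, "grip": -0.7}, {"x": 0, "y": 0.002, "z": 0.13, "ax": 0, "ay": 0, "az": 0, "grip": -0.7}, {"x": 0, "y": 0.002, "z": 0.13, "ax": 0, "ay": 0, "az": 0, "grip": -0.3}, {"x": 0, "y": 0.002, "z": 0.13, "ax": 0, "ay": 0, "az": 0, "grip": 0.2}, {"x": 0, "y": 0.002, "z": 0.13, "ax": 0, "ay": 0, "az": 0, "grip": 0.2}, {"x": 0, "y": 0.002, "z": 0.13, "ax": 0, "ay": 0, "az": 0, "grip": 0.2}, {"x": 0, "y": 0.002, "z": 0.13, "ax": 0, "ay": 0, "az": 0, "grip": 0.2}])

```text
time: 9.15
tool_pos: [0.5286, -0.0798, 0.0959]
tcp_rot: [2.223, 2.217, 0.002]
wrist_force: [-0.6, -0.8, 6.6]
width: 0.578
grip_force: 51.6
```

```bash
python3 -c "
from h import *
go(.5275,-.080,.20,0);go(.4306,.3136,.14,0)"
```

```text
t 9.15 pos [ 0.5286 -0.0798  0.0959] xyz [-0.001 -0.002 -0.208] turn [ 0.004  0.001 -0.005] w 0.578 F [-0.6 -0.8  6.6]
t 9.15 pos [ 0.5286 -0.0798  0.0959] xyz [ 0.786 -0.198 -0.089] turn [ 0.004  0.001 -0.005] w 0.578 F [-0.6 -0.8  6.6]
```

Call:
step_arm(series=[{"x": 0, "y": 0, "z": -0.02, "ax": 0, "ay": 0, "az": 0, "grip": 0.2}, {"x": 0, "y": 0, "z": -0.07, "ax": 0, "ay": 0, "az": 0, "grip": 0.2}, {"x": 0, "y": 0, "z": -0.13, "ax": 0, "ay": 0, "az": 0, "grip": 0.2}, {"x": 0.03, "y": -0.01, "z": -0.18, "ax": 0, "ay": 0, "az": 0, "grip": 0.2}, {"x": 0.1, "y": -0.03, "z": -0.2, "ax": 0, "ay": 0, "az": 0, "grip": 0.2}, {"x": 0.19, "y": -0.05, "z": -0.2, "ax": 0, "ay": 0, "az": 0, "grip": 0.2}, {"x": 0.28, "y": -0.07, "z": -0.2, "ax": 0, "ay": 0, "az": 0, "grip": 0.2}, {"x": 0.37, "y": -0.09, "z": -0.2, "ax": 0, "ay": 0, "az": 0, "grip": 0.2}, {"x": 0.46, "y": -0.115, "z": -0.2, "ax": 0, "ay": 0, "az": 0, "grip": 0.2}, {"x": 0.55, "y": -0.14, "z": -0.2, "ax": 0, "ay": 0, "az": 0, "grip": 0.2}, {"x": 0.64, "y": -0.16, "z": -0.18, "ax": 0, "ay": 0, "az": 0, "grip": 0.2}, {"x": 0.72, "y": -0.18, "z": -0.13, "ax": 0, "ay": 0, "az": 0, "grip": 0.2}])

```text
time: 10.35
tool_pos: [0.4395, 0.284, 0.1621]
tcp_rot: [2.223, 2.218, 0.01]
wrist_force: [0.5, -0.4, -2.1]
width: 0.58
grip_force: 52.0
```

```bash
python3 -c "
from h import *
go(.4306,.3136,.009,0)"
```

```text
t 10.35 pos [0.4395 0.284  0.1621] xyz [ 0.058 -0.02   0.306] turn [ 0.01  -0.006 -0.004] w 0.58 F [ 0.5 -0.4 -2.1]
```

Call:
step_arm(series=[{"x": 0.05, "y": -0.015, "z": 0.04, "ax": 0, "ay": 0, "az": 0, "grip": 0.2}, {"x": 0.06, "y": -0.018, "z": 0.1, "ax": 0, "ay": 0, "az": 0, "grip": 0.2}, {"x": 0.06, "y": -0.018, "z": 0.16, "ax": 0, "ay": 0, "az": 0, "grip": 0.2}, {"x": 0.06, "y": -0.018, "z": 0.21, "ax": 0, "ay": 0, "az": 0, "grip": 0.2}, {"x": 0.06, "y": -0.018, "z": 0.25, "ax": 0, "ay": 0, "az": 0, "grip": 0.2}, {"x": 0.06, "y": -0.018, "z": 0.275, "ax": 0, "ay": 0, "az": 0, "grip": 0.2}, {"x": 0.06, "y": -0.018, "z": 0.285, "ax": 0, "ay": 0, "az": 0, "grip": 0.2}, {"x": 0.06, "y": -0.018, "z": 0.285, "ax": 0, "ay": 0, "az": 0, "grip": 0.2}, {"x": 0.06, "y": -0.018, "z": 0.285, "ax": 0, "ay": 0, "az": 0, "grip": 0.2}])

```text
time: 11.25
tool_pos: [0.4305, 0.3112, 0.018]
tcp_rot: [2.224, 2.218, 0.003]
wrist_force: [-0.0, -0.4, -2.1]
width: 0.579
grip_force: 51.9
```

```bash
python3 -c "
from h import *
go(.4306,.3136,.009,0)"
```

```text
t 11.25 pos [0.4305 0.3112 0.018 ] xyz [0.005 0.    0.018] turn [ 0.003 -0.002 -0.006] w 0.579 F [-0.  -0.4 -2.1]
```

Call:
step_arm(series=[{"x": 0, "y": 0, "z": 0.005, "ax": 0, "ay": 0, "az": 0, "grip": 0.2}, {"x": 0, "y": 0, "z": 0.01, "ax": 0, "ay": 0, "az": 0, "grip": 0.2}, {"x": 0, "y": 0, "z": 0.014, "ax": 0, "ay": 0, "az": 0, "grip": 0.2}, {"x": 0, "y": 0, "z": 0.017, "ax": 0, "ay": 0, "az": 0, "grip": 0.2}, {"x": 0, "y": 0, "z": 0.018, "ax": 0, "ay": 0, "az": 0, "grip": 0.2}, {"x": 0, "y": 0, "z": 0.018, "ax": 0, "ay": 0, "az": 0, "grip": 0.2}])

```text
time: 11.85
tool_pos: [0.4298, 0.3108, 0.009]
tcp_rot: [2.225, 2.218, -0.0]
wrist_force: [-2.6, -1.8, 7.1]
width: 0.585
grip_force: 52.8
```

Contact made. I'll release, rise and look at both trays.

Call:
step_arm(series=[{"x": 0, "y": 0, "z": 0, "ax": 0, "ay": 0, "az": 0, "grip": -0.2}, {"x": 0, "y": 0, "z": 0, "ax": 0, "ay": 0, "az": 0, "grip": -0.6}, {"x": 0, "y": 0, "z": 0, "ax": 0, "ay": 0, "az": 0, "grip": -0.6}, {"x": 0, "y": 0, "z": -0.03, "ax": 0, "ay": 0, "az": 0, "grip": -0.8}, {"x": 0, "y": 0, "z": -0.1, "ax": 0, "ay": 0, "az": 0, "grip": -0.8}, {"x": 0, "y": 0, "z": -0.2, "ax": 0, "ay": 0, "az": 0, "grip": -0.8}, {"x": 0, "y": 0, "z": -0.3, "ax": 0, "ay": 0, "az": 0, "grip": -0.8}, {"x": -0.05, "y": 0.01, "z": -0.38, "ax": 0, "ay": 0, "az": 0, "grip": -0.8}, {"x": -0.13, "y": 0.03, "z": -0.38, "ax": 0, "ay": 0, "az": -0.06, "grip": -0.8}, {"x": -0.21, "y": 0.06, "z": -0.38, "ax": 0, "ay": 0, "az": -0.06, "grip": -0.8}, {"x": -0.3, "y": 0.08, "z": -0.38, "ax": 0, "ay": 0, "az": -0.06, "grip": -0.8}, {"x": -0.4, "y": 0.1, "z": -0.38, "ax": 0, "ay": 0, "az": -0.06, "grip": -0.8}])

```text
time: 13.05
tool_pos: [0.4794, 0.1103, 0.1996]
tcp_rot: [2.187, 2.253, 0.003]
wrist_force: [0.7, -0.5, -0.9]
width: 0.901
grip_force: 0.0
```

```bash
python3 - <<'E'
from h import *
go(.5265,-.0445,.12,2);go(.5265,-.0445,.052,2)
c=imaging.read_camera("top");cv2.imwrite("pics/t2.png",c["img"][130:290,70:470,::-1].repeat(2,0).repeat(2,1))
H=hsv(c["img"]).astype(int);h,s,v=H[...,0],H[...,1],H[...,2]
W=(s<45)&(v>150)
for r in rect(c,W,.09):print(r)
E
```

```text
t 13.05 pos [0.4794 0.1103 0.1996] xyz [-0.312  0.085  0.159] turn [ 0.004 -0.001 -0.01 ] w 0.901 F [ 0.7 -0.5 -0.9]
t 13.05 pos [0.4794 0.1103 0.1996] xyz [-0.313  0.084  0.295] turn [ 0.004 -0.001 -0.01 ] w 0.901 F [ 0.7 -0.5 -0.9]
(np.int32(114), array([162.,  11.]), ((940.6502075195312, 228.69822692871094), (45.53224182128906, 28.50042152404785), 35.385887145996094))
(np.int32(209), array([197.,   8.]), ((949.371337890625, 140.67111206054688), (37.04524612426758, 58.82978820800781), 0.4590183198451996))
(np.int32(509), array([243.,   7.]), ((950.2386474609375, 34.850746154785156), (37.08488082885742, 98.15176391601562), 0.45892825722694397))
(np.int32(659), array([290.,   8.]), ((949.9036865234375, -75.9317626953125), (39.578277587890625, 119.0525131225586), 0.47572609782218933))
(np.int32(240), array([342.,   7.]), ((950.8612060546875, -193.7200469970703), (39.61958312988281, 55.730628967285156), 0.4750667214393616))
(np.int32(296), array([559.,   7.]), ((953.8001708984375, -705.7578735351562), (42.24463653564453, 71.2953872680664), 0.475823312997818))
(np.int32(153), array([487
[... 1921 characters left out ...]
t32(234), array([155., 257.]), ((364.0992431640625, 219.28213500976562), (17.611682891845703, 120.82575988769531), 3.7292068004608154))
(np.int32(5225), array([544., 354.]), ((160.69223022460938, -629.2597045898438), (192.53860473632812, 132.44053649902344), 11.521834373474121))
(np.int32(106), array([288., 441.]), ((-23.294864654541016, -75.0393295288086), (119.69651794433594, 6.32222843170166), 11.504195213317871))
(np.int32(491), array([253., 438.]), ((-27.41933822631836, 5.7442474365234375), (151.70994567871094, 90.56426239013672), 52.7791862487793))
(np.int32(564), array([170., 463.]), ((-73.29713439941406, 174.11888122558594), (24.69329071044922, 183.4043731689453), 5.131701469421387))
```

View pics/t2.png

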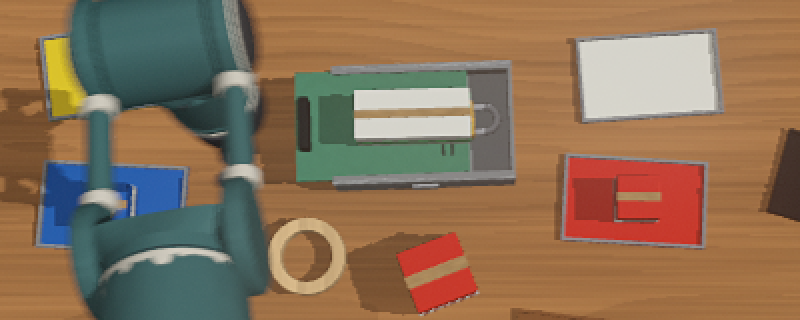

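The red carton is well inside its tray. The white carton is clear on the lid, at full-image (275,186), so I go for it.

Call:
step_arm(series=[{"x": -0.08, "y": 0.02, "z": 0, "ax": 0, "ay": 0, "az": 0, "grip": -0.8}, {"x": -0.16, "y": 0.045, "z": 0, "ax": 0, "ay": 0, "az": 0, "grip": -0.8}, {"x": -0.24, "y": 0.065, "z": 0.02, "ax": 0, "ay": 0, "az": 0, "grip": -0.8}, {"x": -0.3, "y": 0.08, "z": 0.06, "ax": 0, "ay": 0, "az": 0, "grip": -0.8}, {"x": -0.312, "y": 0.084, "z": 0.1, "ax": 0, "ay": 0, "az": 0, "grip": -0.8}, {"x": -0.312, "y": 0.084, "z": 0.15, "ax": 0, "ay": 0, "az": 0, "grip": -0.8}, {"x": -0.312, "y": 0.084, "z": 0.16, "ax": 0, "ay": 0, "az": 0, "grip": -0.8}, {"x": -0.312, "y": 0.084, "z": 0.16, "ax": 0, "ay": 0, "az": 0, "grip": -0.8}])

```text
time: 13.9
tool_pos: [0.5245, -0.0429, 0.1176]
tcp_rot: [-2.188, -2.252, 0.002]
wrist_force: [0.5, -0.4, -0.2]
width: 0.901
grip_force: 0.0
```

```bash
python3 -c "
from h import *
go(.5265,-.0445,.053,2)"
```

```text
t 13.9 pos [ 0.5245 -0.0429  0.1176] xyz [-0.003  0.004  0.129] turn [-0.004 -0.001 -0.012] w 0.901 F [ 0.5 -0.4 -0.2]
```

Call:
step_arm(series=[{"x": -0.002, "y": 0.002, "z": 0.04, "ax": 0, "ay": 0, "az": 0, "grip": -0.8}, {"x": -0.002, "y": 0.002, "z": 0.09, "ax": 0, "ay": 0, "az": 0, "grip": -0.8}, {"x": -0.002, "y": 0.002, "z": 0.12, "ax": 0, "ay": 0, "az": 0, "grip": -0.7}, {"x": -0.002, "y": 0.002, "z": 0.128, "ax": 0, "ay": 0, "az": 0, "grip": -0.7}, {"x": -0.002, "y": 0.002, "z": 0.128, "ax": 0, "ay": 0, "az": 0, "grip": -0.7}, {"x": -0.002, "y": 0.002, "z": 0.128, "ax": 0, "ay": 0, "az": 0, "grip": -0.7}, {"x": -0.002, "y": 0.002, "z": 0.128, "ax": 0, "ay": 0, "az": 0, "grip": -0.2}, {"x": -0.002, "y": 0.002, "z": 0.128, "ax": 0, "ay": 0, "az": 0, "grip": 0.2}, {"x": -0.002, "y": 0.002, "z": 0.128, "ax": 0, "ay": 0, "az": 0, "grip": 0.2}, {"x": -0.002, "y": 0.002, "z": 0.128, "ax": 0, "ay": 0, "az": 0, "grip": 0.2}, {"x": -0.002, "y": 0.002, "z": 0.128, "ax": 0, "ay": 0, "az": 0, "grip": 0.2}], force=70)

```text
time: 15.0
tool_pos: [0.5279, -0.0443, 0.0556]
tcp_rot: [2.188, 2.251, 0.003]
wrist_force: [1.0, 0.8, 5.8]
width: 0.647
grip_force: 74.7
```

```bash
python3 -c "
from h import *
go(.5265,-.0445,.16,2);go(.592,-.320,.10,4.5)"
```

```text
t 15.0 pos [ 0.5279 -0.0443  0.0556] xyz [-0.    -0.002 -0.209] turn [ 0.006  0.001 -0.012] w 0.647 F [1.  0.8 5.8]
t 15.0 pos [ 0.5279 -0.0443  0.0556] xyz [-0.555  0.113 -0.088] turn [ 0.006  0.001 -0.096] w 0.647 F [1.  0.8 5.8]
```

Call:
step_arm(series=[{"x": 0, "y": 0, "z": -0.015, "ax": 0, "ay": 0, "az": 0, "grip": 0.2}, {"x": 0, "y": 0, "z": -0.05, "ax": 0, "ay": 0, "az": 0, "grip": 0.2}, {"x": 0, "y": 0, "z": -0.1, "ax": 0, "ay": 0, "az": 0, "grip": 0.2}, {"x": -0.02, "y": 0.005, "z": -0.14, "ax": 0, "ay": 0, "az": 0, "grip": 0.2}, {"x": -0.07, "y": 0.015, "z": -0.16, "ax": 0, "ay": 0, "az": 0, "grip": 0.2}, {"x": -0.13, "y": 0.027, "z": -0.16, "ax": 0, "ay": 0, "az": -0.03, "grip": 0.2}, {"x": -0.2, "y": 0.04, "z": -0.16, "ax": 0, "ay": 0, "az": -0.05, "grip": 0.2}, {"x": -0.27, "y": 0.055, "z": -0.16, "ax": 0, "ay": 0, "az": -0.07, "grip": 0.2}, {"x": -0.34, "y": 0.07, "z": -0.16, "ax": 0, "ay": 0, "az": -0.09, "grip": 0.2}, {"x": -0.41, "y": 0.085, "z": -0.16, "ax": 0, "ay": 0, "az": -0.09, "grip": 0.2}, {"x": -0.47, "y": 0.097, "z": -0.15, "ax": 0, "ay": 0, "az": -0.09, "grip": 0.2}, {"x": -0.52, "y": 0.107, "z": -0.13, "ax": 0, "ay": 0, "az": -0.09, "grip": 0.2}])

```text
time: 16.2
tool_pos: [0.5871, -0.3044, 0.1187]
tcp_rot: [-2.137, -2.303, 0.0]
wrist_force: [0.5, -0.0, -5.2]
width: 0.646
grip_force: 75.1
```

```bash
python3 -c "
from h import *
go(.592,-.320,.0136,4.5)"
```

```text
t 16.2 pos [ 0.5871 -0.3044  0.1187] xyz [-0.032  0.007  0.21 ] turn [-0.     0.    -0.007] w 0.646 F [ 0.5 -0.  -5.2]
```

Call:
step_arm(series=[{"x": -0.03, "y": 0.007, "z": 0.03, "ax": 0, "ay": 0, "az": 0, "grip": 0.2}, {"x": -0.032, "y": 0.007, "z": 0.07, "ax": 0, "ay": 0, "az": 0, "grip": 0.2}, {"x": -0.032, "y": 0.007, "z": 0.11, "ax": 0, "ay": 0, "az": 0, "grip": 0.2}, {"x": -0.032, "y": 0.007, "z": 0.14, "ax": 0, "ay": 0, "az": 0, "grip": 0.2}, {"x": -0.032, "y": 0.007, "z": 0.165, "ax": 0, "ay": 0, "az": 0, "grip": 0.2}, {"x": -0.032, "y": 0.007, "z": 0.18, "ax": 0, "ay": 0, "az": 0, "grip": 0.2}, {"x": -0.032, "y": 0.007, "z": 0.19, "ax": 0, "ay": 0, "az": 0, "grip": 0.2}, {"x": -0.032, "y": 0.007, "z": 0.19, "ax": 0, "ay": 0, "az": 0, "grip": 0.2}, {"x": -0.032, "y": 0.007, "z": 0.19, "ax": 0, "ay": 0, "az": 0, "grip": 0.2}])

```text
time: 17.1
tool_pos: [0.5926, -0.3184, 0.0248]
tcp_rot: [2.135, 2.303, 0.0]
wrist_force: [0.5, 0.0, -4.6]
width: 0.639
grip_force: 75.1
```

```bash
python3 - <<'E'
from h import *
go(.592,-.320,.0136,4.5)
c=imaging.read_camera("scene");cv2.imwrite("pics/s3.png",cv2.resize(c["img"][210:350,200:380,::-1],None,fx=4,fy=4,interpolation=2))
E
```

```text
t 17.1 pos [ 0.5926 -0.3184  0.0248] xyz [-0.003 -0.001  0.022] turn [ 0.002  0.001 -0.005] w 0.639 F [ 0.5  0.  -4.6]
```

View pics/s3.png

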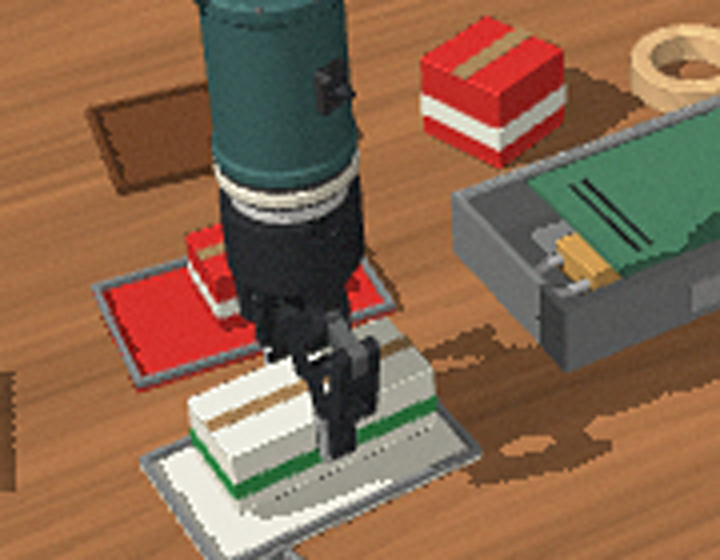

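The white carton hovers lengthwise over the white tray (crop (310,430)), well lined up. Lowering.

Call:
step_arm(series=[{"x": -0.002, "y": 0, "z": 0.007, "ax": 0, "ay": 0, "az": 0, "grip": 0.2}, {"x": -0.002, "y": 0, "z": 0.013, "ax": 0, "ay": 0, "az": 0, "grip": 0.2}, {"x": -0.002, "y": 0, "z": 0.018, "ax": 0, "ay": 0, "az": 0, "grip": 0.2}, {"x": -0.002, "y": 0, "z": 0.021, "ax": 0, "ay": 0, "az": 0, "grip": 0.2}, {"x": -0.002, "y": 0, "z": 0.022, "ax": 0, "ay": 0, "az": 0, "grip": 0.2}, {"x": -0.002, "y": 0, "z": 0.022, "ax": 0, "ay": 0, "az": 0, "grip": 0.2}])

```text
time: 17.75
tool_pos: [0.5919, -0.3191, 0.0138]
tcp_rot: [-2.135, -2.304, 0.0]
wrist_force: [-4.0, 2.0, 4.7]
width: 0.645
grip_force: 75.8
```

Call:
step_arm(series=[{"x": 0, "y": 0, "z": 0, "ax": 0, "ay": 0, "az": 0, "grip": -0.1}, {"x": 0, "y": 0, "z": 0, "ax": 0, "ay": 0, "az": 0, "grip": -0.6}, {"x": 0, "y": 0, "z": 0, "ax": 0, "ay": 0, "az": 0, "grip": -0.7}, {"x": 0, "y": 0, "z": -0.03, "ax": 0, "ay": 0, "az": 0, "grip": -0.8}, {"x": 0, "y": 0, "z": -0.1, "ax": 0, "ay": 0, "az": 0, "grip": -0.8}, {"x": 0, "y": 0, "z": -0.19, "ax": 0, "ay": 0, "az": 0, "grip": -0.8}, {"x": 0, "y": 0, "z": -0.28, "ax": 0, "ay": 0, "az": 0, "grip": -0.5}, {"x": 0.05, "y": -0.01, "z": -0.32, "ax": 0, "ay": 0, "az": 0.09, "grip": 0}, {"x": 0.14, "y": -0.03, "z": -0.32, "ax": 0, "ay": 0, "az": 0.09, "grip": 0.5}, {"x": 0.23, "y": -0.05, "z": -0.32, "ax": 0, "ay": 0, "az": 0.09, "grip": 1}, {"x": 0.32, "y": -0.07, "z": -0.32, "ax": 0, "ay": 0, "az": 0.09, "grip": 1}, {"x": 0.41, "y": -0.09, "z": -0.32, "ax": 0, "ay": 0, "az": 0.09, "grip": 1}], force=30)

```text
time: 18.95
tool_pos: [0.5316, -0.1169, 0.1745]
tcp_rot: [2.189, 2.251, 0.002]
wrist_force: [0.7, 0.2, -0.1]
width: -0.003
grip_force: 0.0
```

```bash
python3 - <<'E'
from h import *
go(.522,.045,.13,2);go(.522,.045,.06,2)
c=imaging.read_camera("top");cv2.imwrite("pics/t3.png",c["img"][130:290,70:470,::-1].repeat(2,0).repeat(2,1))
H=hsv(c["img"]).astype(int);h,s,v=H[...,0],H[...,1],H[...,2]
for r in rect(c,(v[:230,:240]<45)&(np.mgrid[:230,:240][0]>150),.07):print(r)
E
```

```text
t 18.95 pos [ 0.5316 -0.1169  0.1745] xyz [ 0.324 -0.01   0.089] turn [ 0.005  0.001 -0.013] w -0.003 F [ 0.7  0.2 -0.1]
t 18.95 pos [ 0.5316 -0.1169  0.1745] xyz [ 0.324 -0.011  0.229] turn [ 0.005  0.001 -0.013] w -0.003 F [ 0.7  0.2 -0.1]
```

View pics/t3.png

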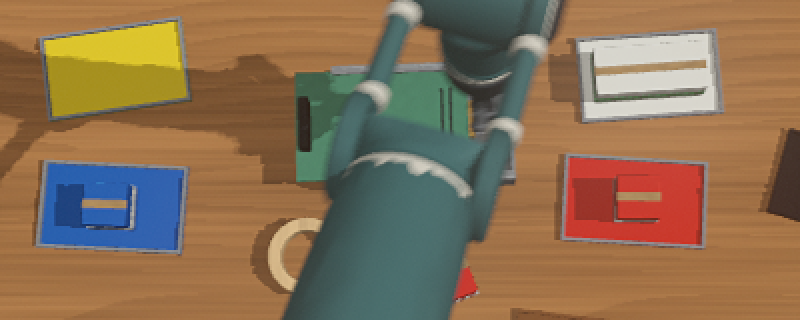

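All three cartons sit inside their trays: blue (105,203), white (650,72), red (638,197) in the crop. Now I push the rib with shut fingers.

Call:
step_arm(series=[{"x": 0.09, "y": -0.003, "z": 0, "ax": 0, "ay": 0, "az": 0, "grip": 1}, {"x": 0.18, "y": -0.006, "z": 0.02, "ax": 0, "ay": 0, "az": 0, "grip": 1}, {"x": 0.26, "y": -0.009, "z": 0.06, "ax": 0, "ay": 0, "az": 0, "grip": 1}, {"x": 0.31, "y": -0.01, "z": 0.12, "ax": 0, "ay": 0, "az": 0, "grip": 1}, {"x": 0.315, "y": -0.01, "z": 0.18, "ax": 0, "ay": 0, "az": 0, "grip": 1}, {"x": 0.315, "y": -0.01, "z": 0.22, "ax": 0, "ay": 0, "az": 0, "grip": 1}, {"x": 0.315, "y": -0.01, "z": 0.235, "ax": 0, "ay": 0, "az": 0, "grip": 1}, {"x": 0.315, "y": -0.01, "z": 0.235, "ax": 0, "ay": 0, "az": 0, "grip": 1}, {"x": 0.315, "y": -0.01, "z": 0.235, "ax": 0, "ay": 0, "az": 0, "grip": 1}])

```text
time: 19.9
tool_pos: [0.5235, 0.0388, 0.0569]
tcp_rot: [2.189, 2.251, 0.003]
wrist_force: [0.3, 1.1, 0.4]
width: 0.002
grip_force: 0.0
```

```bash
python3 -c "
from h import *
go(.522,.045,.055,2);go(.517,.123,.055,2)"
```

```text
t 19.9 pos [0.5235 0.0388 0.0569] xyz [ 0.012 -0.003  0.004] turn [ 0.004  0.    -0.013] w 0.002 F [0.3 1.1 0.4]
t 19.9 pos [0.5235 0.0388 0.0569] xyz [ 0.169 -0.008  0.004] turn [ 0.004  0.    -0.013] w 0.002 F [0.3 1.1 0.4]
```

Call:
step_arm(series=[{"x": 0.02, "y": 0, "z": 0, "ax": 0, "ay": 0, "az": 0, "grip": 1}, {"x": 0.04, "y": 0, "z": 0, "ax": 0, "ay": 0, "az": 0, "grip": 1}, {"x": 0.06, "y": 0, "z": 0, "ax": 0, "ay": 0, "az": 0, "grip": 1}, {"x": 0.08, "y": 0, "z": 0, "ax": 0, "ay": 0, "az": 0, "grip": 1}, {"x": 0.1, "y": 0, "z": 0, "ax": 0, "ay": 0, "az": 0, "grip": 1}, {"x": 0.12, "y": 0, "z": 0, "ax": 0, "ay": 0, "az": 0, "grip": 1}, {"x": 0.14, "y": 0, "z": 0, "ax": 0, "ay": 0, "az": 0, "grip": 1}, {"x": 0.155, "y": 0, "z": 0, "ax": 0, "ay": 0, "az": 0, "grip": 1}, {"x": 0.165, "y": 0, "z": 0, "ax": 0, "ay": 0, "az": 0, "grip": 1}, {"x": 0.168, "y": 0, "z": 0, "ax": 0, "ay": 0, "az": 0, "grip": 1}, {"x": 0.168, "y": 0, "z": 0, "ax": 0, "ay": 0, "az": 0, "grip": 1}])

```text
time: 21.0
tool_pos: [0.5194, 0.1236, 0.0552]
tcp_rot: [-2.189, -2.252, 0.0]
wrist_force: [0.2, -0.1, -0.2]
width: 0.003
grip_force: 0.0
```

Call:
step_arm(series=[{"x": 0.004, "y": 0, "z": 0, "ax": 0, "ay": 0, "az": 0, "grip": 1}, {"x": 0.008, "y": 0, "z": 0, "ax": 0, "ay": 0, "az": 0, "grip": 1}, {"x": 0.011, "y": 0, "z": 0, "ax": 0, "ay": 0, "az": 0, "grip": 1}, {"x": 0.014, "y": 0, "z": 0, "ax": 0, "ay": 0, "az": 0, "grip": 1}])

```text
time: 21.4
tool_pos: [0.5192, 0.1283, 0.0551]
tcp_rot: [2.187, 2.253, -0.005]
wrist_force: [0.6, -13.6, 1.2]
width: -0.001
grip_force: 6.3
```

At the stop (13.6 N resisting). I back off, open to about 65 mm and go look at the padlock.

Call:
step_arm(series=[{"x": -0.02, "y": 0, "z": 0, "ax": 0, "ay": 0, "az": 0, "grip": 1}, {"x": -0.04, "y": 0, "z": -0.06, "ax": 0, "ay": 0, "az": 0, "grip": 0}, {"x": -0.06, "y": 0, "z": -0.16, "ax": 0, "ay": 0, "az": 0, "grip": -0.5}, {"x": -0.12, "y": 0, "z": -0.25, "ax": 0, "ay": 0, "az": 0, "grip": -0.5}, {"x": -0.21, "y": 0, "z": -0.3, "ax": 0, "ay": 0, "az": 0, "grip": -0.5}, {"x": -0.3, "y": 0, "z": -0.32, "ax": 0, "ay": 0, "az": 0, "grip": -0.5}, {"x": -0.39, "y": 0, "z": -0.32, "ax": 0, "ay": 0, "az": 0, "grip": -0.5}, {"x": -0.48, "y": 0, "z": -0.32, "ax": 0, "ay": 0, "az": 0, "grip": -0.5}, {"x": -0.54, "y": 0, "z": -0.32, "ax": 0, "ay": 0, "az": 0, "grip": -0.5}, {"x": -0.54, "y": 0, "z": -0.32, "ax": 0, "ay": 0, "az": 0, "grip": -0.5}, {"x": -0.54, "y": 0, "z": -0.32, "ax": 0, "ay": 0, "az": 0, "grip": -0.5}])

```text
time: 22.5
tool_pos: [0.5271, -0.1401, 0.2153]
tcp_rot: [-2.191, -2.25, -0.002]
wrist_force: [-0.2, 0.3, 0.4]
width: 0.743
grip_force: 0.0
```

```bash
python3 - <<'E'
from h import *
go(.525,-.15,.2,2)
c=imaging.read_camera("wrist");cv2.imwrite("pics/w2.png",c["img"][:,:,::-1])
H=hsv(c["img"]).astype(int);h,s,v=H[...,0],H[...,1],H[...,2]
m=((abs(h-20)<5)&(s>130)&(v>120)).astype(np.uint8)
n,l,st,ce=cv2.connectedComponentsWithStats(m)
for i in np.argsort(-st[1:,4])[:4]+1:
    pts=np.argwhere(l==i)[:,::-1];r=cv2.minAreaRect((wray(c,pts,.029)[:,:2]*1000).astype(np.float32));print(st[i],r)
E
```

```text
t 22.5 pos [ 0.5271 -0.1401  0.2153] xyz [-0.02  -0.005  0.031] turn [ 0.    -0.003 -0.016] w 0.743 F [-0.2  0.3  0.4]
[ 297  130   47   50 2053] ((534.6985473632812, -89.5145034790039), (40.66231918334961, 42.802284240722656), 3.608959436416626)
```

View pics/w2.png

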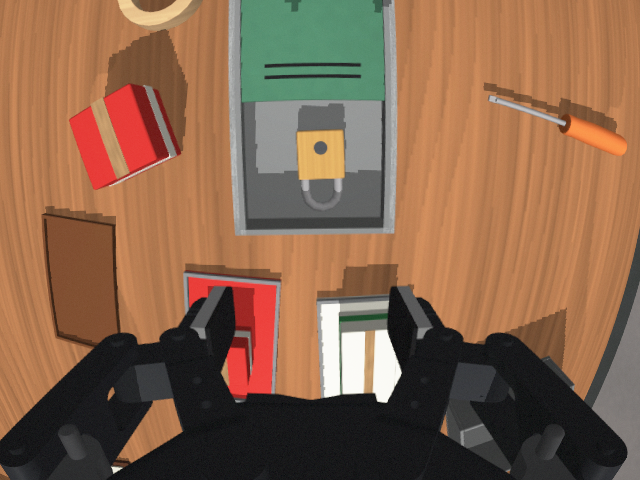

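The lid is fully open with its edge at row 100. The padlock is fully exposed, body at (321,155) and shackle toward row 208. I go for the grasp.

```bash
python3 -c "
from h import *
go(.5345,-.091,.09,3);go(.5345,-.091,.008,3)"
```

```text
t 22.55 pos [ 0.5271 -0.1394  0.2152] xyz [0.096 0.017 0.251] turn [-0.    -0.003 -0.047] w 0.747 F [-0.6  0.2  0.4]
t 22.55 pos [ 0.5271 -0.1394  0.2152] xyz [0.096 0.017 0.415] turn [-0.    -0.003 -0.047] w 0.747 F [-0.6  0.2  0.4]
```

Call:
step_arm(series=[{"x": 0.05, "y": 0.01, "z": 0.05, "ax": 0, "ay": 0, "az": -0.03, "grip": -0.5}, {"x": 0.09, "y": 0.016, "z": 0.12, "ax": 0, "ay": 0, "az": -0.045, "grip": -0.5}, {"x": 0.096, "y": 0.017, "z": 0.2, "ax": 0, "ay": 0, "az": -0.045, "grip": -0.5}, {"x": 0.096, "y": 0.017, "z": 0.25, "ax": 0, "ay": 0, "az": -0.045, "grip": -0.5}, {"x": 0.096, "y": 0.017, "z": 0.26, "ax": 0, "ay": 0, "az": -0.045, "grip": -0.5}, {"x": 0.096, "y": 0.017, "z": 0.26, "ax": 0, "ay": 0, "az": -0.045, "grip": -0.5}, {"x": 0.096, "y": 0.017, "z": 0.26, "ax": 0, "ay": 0, "az": -0.045, "grip": -0.5}])

```text
time: 23.25
tool_pos: [0.5358, -0.0913, 0.0872]
tcp_rot: [2.16, 2.278, 0.002]
wrist_force: [-0.3, -0.2, 0.6]
width: 0.756
grip_force: 0.0
```

```bash
python3 -c "
from h import *
go(.5345,-.091,.008,3)"
```

```text
t 23.25 pos [ 0.5358 -0.0913  0.0872] xyz [ 0.001 -0.003  0.158] turn [0.005 0.001 0.001] w 0.756 F [-0.3 -0.2  0.6]
```

Call:
step_arm(series=[{"x": 0, "y": -0.002, "z": 0.04, "ax": 0, "ay": 0, "az": 0, "grip": -0.5}, {"x": 0, "y": -0.002, "z": 0.09, "ax": 0, "ay": 0, "az": 0, "grip": -0.5}, {"x": 0, "y": -0.002, "z": 0.125, "ax": 0, "ay": 0, "az": 0, "grip": -0.5}, {"x": 0, "y": -0.002, "z": 0.145, "ax": 0, "ay": 0, "az": 0, "grip": -0.5}, {"x": 0, "y": -0.002, "z": 0.156, "ax": 0, "ay": 0, "az": 0, "grip": -0.5}, {"x": 0, "y": -0.002, "z": 0.156, "ax": 0, "ay": 0, "az": 0, "grip": -0.5}, {"x": 0, "y": -0.002, "z": 0.156, "ax": 0, "ay": 0, "az": 0, "grip": -0.5}])

```text
time: 23.95
tool_pos: [0.5345, -0.0919, 0.0086]
tcp_rot: [2.162, 2.277, 0.002]
wrist_force: [-0.4, 0.2, 1.0]
width: 0.749
grip_force: 0.0
```

Call:
step_arm(series=[{"x": 0, "y": 0, "z": 0, "ax": 0, "ay": 0, "az": 0, "grip": -0.2}, {"x": 0, "y": 0, "z": 0, "ax": 0, "ay": 0, "az": 0, "grip": 0.4}, {"x": 0, "y": 0, "z": 0, "ax": 0, "ay": 0, "az": 0, "grip": 0.4}, {"x": 0, "y": 0, "z": 0, "ax": 0, "ay": 0, "az": 0, "grip": 0.4}, {"x": 0, "y": 0, "z": 0, "ax": 0, "ay": 0, "az": 0, "grip": 0.4}], force=60)

```text
time: 24.45
tool_pos: [0.5347, -0.0919, 0.0088]
tcp_rot: [2.161, 2.277, 0.002]
wrist_force: [0.2, 0.6, 6.2]
width: 0.479
grip_force: 62.9
```

```bash
python3 -c "
from h import *
go(.5345,-.091,.15,3);go(.597,.317,.10,9)"
```

```text
t 24.45 pos [ 0.5347 -0.0919  0.0088] xyz [ 0.002  0.    -0.282] turn [ 0.005  0.001 -0.001] w 0.479 F [0.2 0.6 6.2]
t 24.45 pos [ 0.5347 -0.0919  0.0088] xyz [ 0.81   0.167 -0.183] turn [ 0.004  0.001 -0.201] w 0.479 F [0.2 0.6 6.2]
```

Call:
step_arm(series=[{"x": 0, "y": 0, "z": -0.03, "ax": 0, "ay": 0, "az": 0, "grip": 0.4}, {"x": 0, "y": 0, "z": -0.1, "ax": 0, "ay": 0, "az": 0, "grip": 0.4}, {"x": 0, "y": 0, "z": -0.18, "ax": 0, "ay": 0, "az": 0, "grip": 0.4}, {"x": 0.02, "y": 0.005, "z": -0.25, "ax": 0, "ay": 0, "az": 0, "grip": 0.4}, {"x": 0.08, "y": 0.02, "z": -0.28, "ax": 0, "ay": 0, "az": -0.02, "grip": 0.4}, {"x": 0.16, "y": 0.03, "z": -0.28, "ax": 0, "ay": 0, "az": -0.05, "grip": 0.4}, {"x": 0.25, "y": 0.05, "z": -0.28, "ax": 0, "ay": 0, "az": -0.08, "grip": 0.4}, {"x": 0.34, "y": 0.07, "z": -0.28, "ax": 0, "ay": 0, "az": -0.11, "grip": 0.4}, {"x": 0.43, "y": 0.09, "z": -0.28, "ax": 0, "ay": 0, "az": -0.14, "grip": 0.4}, {"x": 0.52, "y": 0.11, "z": -0.28, "ax": 0, "ay": 0, "az": -0.17, "grip": 0.4}, {"x": 0.61, "y": 0.13, "z": -0.28, "ax": 0, "ay": 0, "az": -0.2, "grip": 0.4}, {"x": 0.69, "y": 0.145, "z": -0.26, "ax": 0, "ay": 0, "az": -0.2, "grip": 0.4}])

```text
time: 25.65
tool_pos: [0.5883, 0.2592, 0.1389]
tcp_rot: [2.039, 2.389, 0.003]
wrist_force: [0.9, -0.4, -3.6]
width: 0.474
grip_force: 61.9
```

```bash
python3 -c "
from h import *
go(.597,.317,.007,9)"
```

```text
t 25.65 pos [0.5883 0.2592 0.1389] xyz [0.111 0.035 0.264] turn [ 0.004 -0.001  0.001] w 0.474 F [ 0.9 -0.4 -3.6]
```

Call:
step_arm(series=[{"x": 0.06, "y": 0.02, "z": 0.02, "ax": 0, "ay": 0, "az": 0, "grip": 0.4}, {"x": 0.1, "y": 0.032, "z": 0.06, "ax": 0, "ay": 0, "az": 0, "grip": 0.4}, {"x": 0.108, "y": 0.035, "z": 0.11, "ax": 0, "ay": 0, "az": 0, "grip": 0.4}, {"x": 0.108, "y": 0.035, "z": 0.16, "ax": 0, "ay": 0, "az": 0, "grip": 0.4}, {"x": 0.108, "y": 0.035, "z": 0.2, "ax": 0, "ay": 0, "az": 0, "grip": 0.4}, {"x": 0.108, "y": 0.035, "z": 0.225, "ax": 0, "ay": 0, "az": 0, "grip": 0.4}, {"x": 0.108, "y": 0.035, "z": 0.24, "ax": 0, "ay": 0, "az": 0, "grip": 0.4}, {"x": 0.108, "y": 0.035, "z": 0.245, "ax": 0, "ay": 0, "az": 0, "grip": 0.4}, {"x": 0.108, "y": 0.035, "z": 0.245, "ax": 0, "ay": 0, "az": 0, "grip": 0.4}, {"x": 0.108, "y": 0.035, "z": 0.245, "ax": 0, "ay": 0, "az": 0, "grip": 0.4}])

```text
time: 26.65
tool_pos: [0.5977, 0.3131, 0.0163]
tcp_rot: [2.04, 2.388, 0.003]
wrist_force: [-0.5, -0.2, -3.6]
width: 0.479
grip_force: 61.8
```

```bash
python3 - <<'E'
from h import *
go(.597,.317,.007,9)
c=imaging.read_camera("wrist");cv2.imwrite("pics/w3.png",c["img"][:,:,::-1])
E
```

```text
t 26.65 pos [0.5977 0.3131 0.0163] xyz [ 0.008 -0.     0.019] turn [ 0.004 -0.001 -0.001] w 0.479 F [-0.5 -0.2 -3.6]
```

View pics/w3.png

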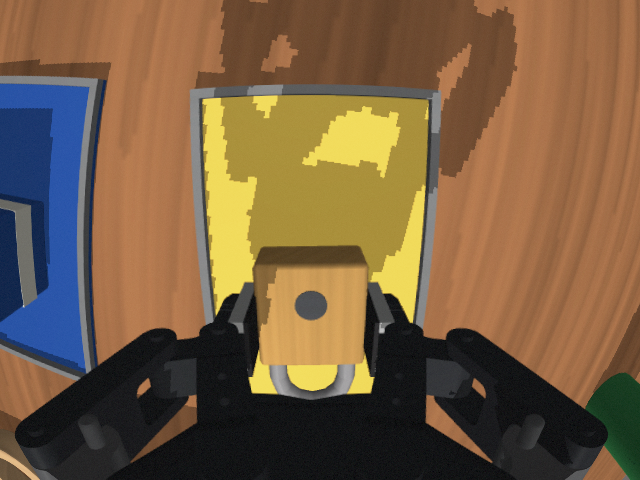

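The padlock is held level over the yellow tray, body at (312,305), with the tray floor visible past the shackle. Lowering.

Call:
step_arm(series=[{"x": 0.005, "y": 0, "z": 0.006, "ax": 0, "ay": 0, "az": 0, "grip": 0.4}, {"x": 0.01, "y": 0, "z": 0.011, "ax": 0, "ay": 0, "az": 0, "grip": 0.4}, {"x": 0.01, "y": 0, "z": 0.015, "ax": 0, "ay": 0, "az": 0, "grip": 0.4}, {"x": 0.01, "y": 0, "z": 0.018, "ax": 0, "ay": 0, "az": 0, "grip": 0.4}, {"x": 0.01, "y": 0, "z": 0.019, "ax": 0, "ay": 0, "az": 0, "grip": 0.4}, {"x": 0.01, "y": 0, "z": 0.019, "ax": 0, "ay": 0, "az": 0, "grip": 0.4}])

```text
time: 27.3
tool_pos: [0.5958, 0.318, 0.0068]
tcp_rot: [-2.04, -2.388, 0.0]
wrist_force: [-4.1, -0.6, 4.6]
width: 0.475
grip_force: 62.8
```

Call:
step_arm(series=[{"x": 0, "y": 0, "z": 0, "ax": 0, "ay": 0, "az": 0, "grip": 0}, {"x": 0, "y": 0, "z": 0, "ax": 0, "ay": 0, "az": 0, "grip": -0.3}, {"x": 0, "y": 0, "z": 0, "ax": 0, "ay": 0, "az": 0, "grip": -0.4}, {"x": 0, "y": 0, "z": -0.02, "ax": 0, "ay": 0, "az": 0, "grip": -0.4}, {"x": 0, "y": 0, "z": -0.08, "ax": 0, "ay": 0, "az": 0, "grip": -0.4}, {"x": 0, "y": 0, "z": -0.17, "ax": 0, "ay": 0, "az": 0, "grip": -0.4}, {"x": 0, "y": 0, "z": -0.27, "ax": 0, "ay": 0, "az": 0, "grip": -0.4}, {"x": 0, "y": 0, "z": -0.37, "ax": 0, "ay": 0, "az": 0, "grip": -0.4}, {"x": 0.1, "y": -0.1, "z": -0.4, "ax": 0, "ay": 0, "az": 0, "grip": -0.4}, {"x": 0.2, "y": -0.2, "z": -0.4, "ax": 0, "ay": 0, "az": 0, "grip": -0.4}, {"x": 0.3, "y": -0.3, "z": -0.4, "ax": 0, "ay": 0, "az": 0, "grip": -0.4}])

```text
time: 28.4
tool_pos: [0.4754, 0.4062, 0.207]
tcp_rot: [2.042, 2.386, 0.007]
wrist_force: [0.3, 0.5, -0.2]
width: 0.706
grip_force: 0.0
```

Call:
step_arm(series=[{"x": 0.1, "y": -0.1, "z": 0, "ax": 0, "ay": 0, "az": 0, "grip": -0.4}, {"x": 0.2, "y": -0.2, "z": 0, "ax": 0, "ay": 0, "az": 0, "grip": -0.4}, {"x": 0.2, "y": -0.2, "z": 0, "ax": 0, "ay": 0, "az": 0, "grip": -0.4}, {"x": 0.2, "y": -0.2, "z": 0, "ax": 0, "ay": 0, "az": 0, "grip": -0.4}, {"x": 0.2, "y": -0.2, "z": 0, "ax": 0, "ay": 0, "az": 0, "grip": -0.4}])

```text
time: 28.9
tool_pos: [0.3605, 0.489, 0.2051]
tcp_rot: [2.037, 2.391, 0.002]
wrist_force: [0.7, 0.8, -0.8]
width: 0.701
grip_force: 0.0
```

```bash
python3 - <<'E'
from h import *
c=imaging.read_camera("top");cv2.imwrite("pics/t4.png",c["img"][120:280,70:470,::-1].repeat(2,0).repeat(2,1))
E
```

```text
(no output)
```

View pics/t4.png

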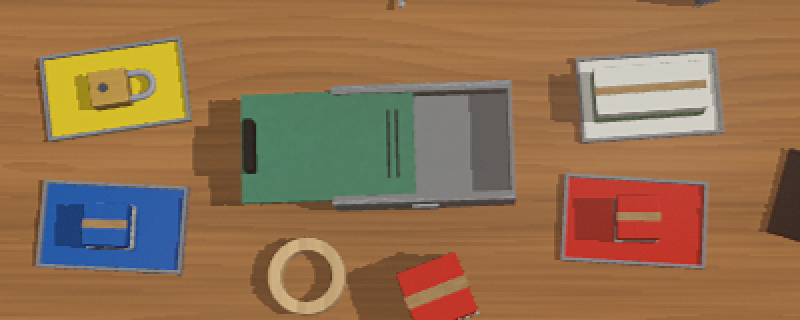

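Every item lies in its own tray and the lid is fully open, with the rib now at crop (249,146). Handing in.

```bash
python3 -c "
from h import *
print(bot.finish_job())"
```

```text
the job is handed in; nothing more can be done
None
```

The job is handed in: the last picture shows all three cartons and the padlock lying in their own trays with the lid fully open, at about 29 s of 128 s; no verdict was returned.

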